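Find the stamped packing crate and push it to the dispatch rail

ROBOT

A 7-joint arm with a two-finger parallel gripper is mounted at the origin on the work surface. World frame = base frame: x ahead of the robot, y to its left, z up, the work surface at z = 0. Lengths are in mm, angles in rad, forces in N, time in s.
With the tool pointing down it reaches from about 400 to 875 mm from the base axis. Payload 6.5 kg.
Tool frame: the origin (TCP) lies between the finger pads; the fingertips stand 17 mm ahead of it and the grasp point (between the pads) lies 2 mm behind it; z points along the fingers, y is the line along which they close (so a half turn about z gives the same grasp; the last joint's range is limited). The gripper opens to 88 mm and grips with 3 to 60 N. Pads are 18 mm wide; open, the fingers measure 123 mm over their backs; the gripper's body (75 mm by 187 mm) begins 45 mm behind the grasp point.
Start: joints at [1.178, 0.536, -0.004, 1.538, 0.003, 1.067, -0.071], TCP at [208.655, -615.592, 255.716] pointing down, gripper open.
Joint ranges: [-2.7, 2.7], [-0.37, 2.16], [-1.27, 1.26], [0.24, 2.4], [-1.31, 4.45], [0.19, 1.91], [-2.76, 2.76]. Speed limits (rad/s): [2.39, 2.39, 3.14, 3.14, 3.14, 3.14, 3.14].

INTERFACE

Orientations are given as a rotation vector (axis times angle).
In Python, from bench import ctrl gives the robot as it stands. The module is installed in compiled form; this text tells all that it offers.
- The arm moves only by the tool step_arm, never from a script. Its argument "steps" is a list of rows, each a list of 3 entries, a list of its own where there are three numbers: the shift along the tool's x, y, z in mm, then the turn, a rotation vector about the tool's x, y, z in rad, then the finger opening in mm, from 0 to 88.1. A call has 1 to 10 rows; each row is the pose to reach, as a shift and turn from the pose commanded when the call began, along the tool's axes at that moment; what a row does not reach only later rows make up. A row lasts 1/10 s, in which the tool goes at most 50 mm and 8.59 degrees, less where a joint would pass 70% of its speed; a pose out of reach is approached as far as the arm can. A call with a gripper value outside its range is refused whole. The fingers move at their own pace and stop on an object; the grip force is fixed at half the most. Time passes only in rows, so rows that repeat a pose let the fingers close. It gives the time, the measured TCP pose, the force, the opening and the grip force at its end, in the units of the state.
- ctrl.observe(): the state, without advancing time (a new reading comes with each control period).
- ctrl.snapshot(name): name is "side" or "top"; returns a dict with "frame" (420x560x3 uint8, blue, green, red), "fx", "fy", "cx", "cy" (pixels), "camera_from_world" (4x4, takes a point from world to camera coordinates). Camera axes: x right, y up, looking along -z (the intrinsics and any distortion apply to the point x, -y, -z); pixel columns grow to the right and rows downward; lengths in mm; the calibration is good to about 2 mm. A picture is of the moment at which its call begins. There is no depth.
- ctrl.hand_in(): hands the job in; it is judged then, once.
Trained networks look in the newest picture that a camera, given by its name, has taken for a name from the list of things; names that differ only in an ending like _2 or _b are one class to them, and where a whole thing is asked for, a point or a joint stands for the part that bears it (a point fixed in the world has none). Each returns a list of dicts, best first, with "confidence" (0 to 1); they miss things now and then, are a little off and sometimes report something else, mostly with a low value. They report only what shows in the picture. A call takes as long as a camera call.
- ctrl.boxes_of(label, camera): "xyz" ([x, y, z] in mm, in the coordinates of the camera as it stood for that picture, good to about 4 mm: the middle of the surface that is visible of it).
- ctrl.mark_of(label, camera): "xyz" ([x, y, z] in mm, in the coordinates of the camera as it stood for that picture, good to about 4 mm: a listed point, or the origin of a listed thing).
The state is a dict: "t": time; "joints": joint angles; "qvel": joint speeds; "joint_efforts": joint torques, N m; "tcp_pos": TCP position; "tcp_rot": TCP orientation; "force": force on the tool from outside, world axes, zero at the start; "torque": the same for the moment, N m; "gripper_width": finger opening in mm; "grip_force": force on a finger pad.
Only numpy, scipy, OpenCV 4.12 (cv2) and the standard library are available. Lean on these libraries where they do the work, as an engineer would, in place of code of your own. Each camera call takes 0.05 s, during which the arm holds its last target. There are 200 camera calls.

TASK

Two alike empty wooden packing crates stand open side up, each to the left of a low wooden strip (as seen from the robot); one of them has a stamp, a dark ring with a cross, underneath. With closed or spread fingertips push each crate over its strip onto its right side, so that its underside shows to the left. When both lie, push the stamped crate along the table, lying as it is, away from the robot until it stands against the steel dispatch rail, and leave the other crate lying where it fell; lift neither and leave everything else alone.

Things in the scene. Friction and masses are not known exactly. Their poses are not given: they have to be found in the camera images.
- crate_a: stamped wooden crate, 110 x 110 mm, 110 mm tall, open on top, 0.28-0.52 kg; slatted walls 8 mm thick, floor 4 to 14 mm up, on runners. Origin: centre of its underside; at the start x points away from the robot (within 10 deg), y left, z up (z is level and points right when it lies on its right side)
- crate_b: the crate without a stamp, else exactly like crate_a. How both behave: pushed to the right high on its left wall, a crate meets its strip and turns about its bottom right edge, with 2 to 10 N, the touched wall rising; past about 50 degrees it falls over by itself and lies at about 95 degrees, its bottom end on the strip, 120 mm high
- stamp (a point): centre of the stamp on the underside of crate_a, 4 mm above its origin: a flat dark ring of 75 mm diameter with a diagonal cross, too thin to feel; the other underside is bare
- crate_a_left (a point): middle of the bottom left edge of crate_a, 55 mm from its origin along its +y axis
- crate_a_right (a point): middle of the bottom right edge of crate_a, 55 mm from its origin along its -y axis
- crate_b_left (a point): middle of the bottom left edge of crate_b, 55 mm from its origin along its +y axis
- crate_b_right (a point): middle of the bottom right edge of crate_b, 55 mm from its origin along its -y axis
- frame: fixed strips and rail. Origin on the table; x away from the robot, y left. Two wooden strips along x, 20 mm wide, 10 mm high, 275 mm long (x -95 to 180 mm), at y = 100 and -190 mm; each crate starts 2 to 6 mm left of its strip. Steel rail along y, 30 mm high, y -350 to 250 mm, its face towards the robot at x = 180 mm: a crate square against it has its origin at x = 125 mm
- brush: loose brush, 170 mm long, lying left; leave it alone
- tin: loose steel tin, 40 mm wide, 50 mm tall, between the crates' paths; leave it alone
- cup: loose clay cup, 52 mm wide, 40 mm tall, beyond the right crate; leave it alone
- scraper: loose scraper, 200 mm long, lying left of the crates; leave it alone
- grate: loose clay grate, 100 x 100 x 12 mm, right of the crates; leave it alone
- bowl: loose white bowl, 100 mm wide, 45 mm tall, right of the crates; leave it alone
- jar: loose amber jar, 60 mm wide, 90 mm tall, left; leave it alone

How it is judged (in metres and radians):
On the way, in this order (a step that is already met when the one before it is completed fails the run):
1. one crate lies at rest on its right side ((((angle between crate_a's own z axis and vertical between 1.45 and 1.85 rad and angle between the z axis of crate_a and the y axis of frame, either way round below 0.35 rad and z of crate_a_left in the frame of frame above 0.09 m) and (linear speed of crate_a below 0.02 m/s and angular speed of crate_a below 0.15 rad/s)) or ((angle between crate_b's own z axis and vertical between 1.45 and 1.85 rad and angle between the z axis of crate_b and the y axis of frame, either way round below 0.35 rad and z of crate_b_left in the frame of frame above 0.09 m) and (linear speed of crate_b below 0.02 m/s and angular speed of crate_b below 0.15 rad/s)))), for 0.2 s.
2. both crates lie at rest on their right sides, the stamped one still more than 40 mm from the rail (angle between crate_a's own z axis and vertical between 1.45 and 1.85 rad and angle between the z axis of each of crate_a, crate_b and the y axis of frame, either way round below 0.35 rad and z of each of crate_a_left, crate_b_left in the frame of frame above 0.09 m and linear speed of each of crate_a, crate_b below 0.02 m/s and angular speed of each of crate_a, crate_b below 0.15 rad/s and angle between crate_b's own z axis and vertical between 1.45 and 1.85 rad and x of crate_a in the frame of frame below 0.085 m), for 0.2 s.
At the end, for the whole second after the job is handed in: Both crates lie at rest on their right sides (83 to 106 degrees from upright, undersides facing left within 20 degrees). The stamped one lies square to the rail within 7 degrees and within 14 mm of touching it, within its length; the other one lies at least 50 mm short of the rail (angle between crate_a's own z axis and vertical between 1.45 and 1.85 rad and angle between the z axis of each of crate_a, crate_b and the y axis of frame, either way round below 0.35 rad and z of each of crate_a_left, crate_b_left in the frame of frame above 0.09 m and linear speed of each of crate_a, crate_b below 0.02 m/s and angular speed of each of crate_a, crate_b below 0.15 rad/s and angle between crate_b's own z axis and vertical between 1.45 and 1.85 rad and x of crate_a in the frame of frame between 0.111 and 0.14 m and y of crate_a in the frame of frame between -0.33 and 0.23 m and angle between the x axis of crate_a and the x axis of frame, either way round below 0.12 rad and x of crate_b in the frame of frame below 0.075 m).
It fails at once if a crate is lifted: its left and right bottom edges are both more than 35 mm off the table (height (world z) of each of crate_a_left, crate_a_right above 0.035 m or height (world z) of each of crate_b_left, crate_b_right above 0.035 m).
It fails at once if the crate without a stamp is pushed away: its bottom right edge is more than 50 mm from where it began (distance of crate_b_right from where it was at the start of the episode above 0.05 m).
It fails at once if a bystander is moved more than 20 mm (distance of any of brush, tin, cup, scraper, grate, bowl, jar from where it was at the start of the episode above 0.02 m).
It also fails if it takes over 67 s, if anything falls off the work surface, if the arm or the gripper's body presses on something with over 40 N, if the wrist force passes 120 N, or if a joint passes its speed limit or range.

## Working session

There is one attempt and no reset: what is moved stays moved. The work goes in short steps, Python scripts to look and compute and a tool call to move; the robot and the scene stay as the last step left them, time stands still between calls to the robot, and variables do not carry over. Pictures are saved under pics/ and viewed, at most 10 in all, crops included, and the job is handed in when it is done.

Besides the shell and the picture viewer there is one more tool, called as name(argument=value, ...), one argument or row to a line, values as JSON. step_arm: Moves the arm, as the interface text tells. Its arguments: {"type":"object","properties":{"steps":{"type":"array","items":{"type":"array"}}},"required":["steps"]}

```bash
mkdir -p pics; cat > h.py <<'E'
import numpy as np, cv2
from bench import ctrl
from scipy.spatial.transform import Rotation as R
def snap(c,name=None):
    s=ctrl.snapshot(c)
    if name: cv2.imwrite(f'pics/{name}.png',s['frame'])
    return s
def w(s,p):
    return (np.linalg.inv(np.array(s['camera_from_world']))@np.r_[p,1])[:3]
def find(s,c,l,f='mark_of',n=3):
    for d in getattr(ctrl,f)(l,c)[:n]: print(c,f,l,np.round(w(s,d['xyz'])),round(d['confidence'],2))
def state():
    o=ctrl.observe(); print(o['t'],np.round(o['tcp_pos'],1),np.round(o['tcp_rot'],3),np.round(o['force'],1),o['gripper_width'])
    print(np.round(R.from_rotvec(o['tcp_rot']).as_matrix(),3).tolist())
E
python3 - <<'E'
from h import *
state()
for c in ('top','side'):
    s=snap(c,c+'0')
    for l in ('crate_a','crate_b','frame'): find(s,c,l)
    if c=='top':
        for l in ('tin','cup','brush','jar','scraper','grate','bowl'): find(s,c,l,n=1)
        for l in ('crate_a_left','crate_a_right'): find(s,c,l)
E
```

```text
0.0 [ 208.5 -615.   254.8] [-3.098e+00 -5.110e-01  1.000e-03] [-0.2  1.1 -0.2] 88.20017331471003
[[0.947, 0.321, -0.001], [0.321, -0.947, 0.002], [-0.0, -0.002, -1.0]]
top mark_of crate_a [588. -94.  -1.] 0.73
top mark_of crate_a [543. 192.  -2.] 0.64
top mark_of crate_b [588. -94.  -1.] 0.73
top mark_of crate_b [543. 192.  -2.] 0.64
top mark_of tin [690.   4.   0.] 0.51
top mark_of cup [700. -79.  -0.] 0.54
top mark_of brush [415. 365.   2.] 0.8
top mark_of jar [678. 378.  -2.] 0.76
top mark_of scraper [570. 442.   1.] 0.95
top mark_of grate [ 591. -146.    2.] 0.73
top mark_of bowl [ 623. -473.    1.] 0.56
top mark_of crate_a_left [538. 248.  -2.] 0.82
top mark_of crate_a_right [544. 137.  -1.] 0.86
side mark_of crate_a [588. -90.  -0.] 0.87
side mark_of crate_a [539. 196.  -3.] 0.61
side mark_of crate_b [588. -90.  -0.] 0.87
side mark_of crate_b [539. 196.  -3.] 0.61
```

View pics/top0.png

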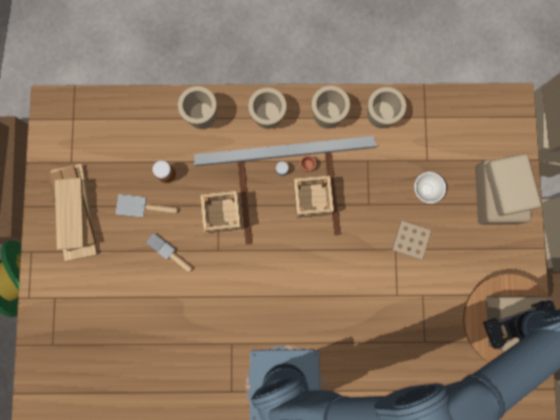

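View pics/side0.png

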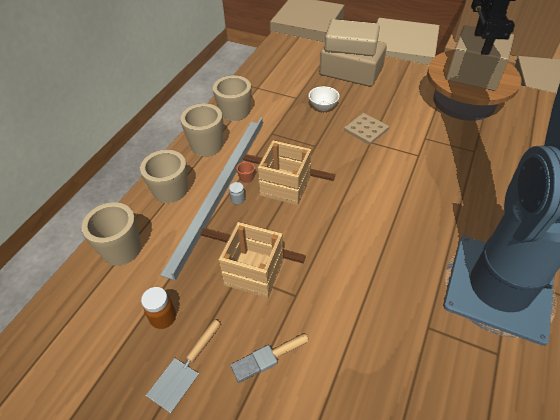

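```bash
cat >> h.py <<'E'
def ray(s,u,v,z):
    M=np.linalg.inv(np.array(s['camera_from_world'])); d=np.array([(u-s['cx'])/s['fx'],-(v-s['cy'])/s['fy'],-1.])
    d=M[:3,:3]@d; o=M[:3,3]; return o+d*(z-o[2])/d[2]
E
python3 - <<'E'
from h import *
s=snap('top'); f=s['frame']; hsv=cv2.cvtColor(f,cv2.COLOR_BGR2HSV)
m=((hsv[...,1]<60)&(hsv[...,2]>90)).astype(np.uint8); m[:130]=0;m[175:]=0;m[:,:180]=0;m[:,390:]=0
n,l,st,_=cv2.connectedComponentsWithStats(m); k=1+np.argmax(st[1:,4]); ys,xs=np.nonzero(l==k)
r=cv2.minAreaRect(np.c_[xs,ys].astype(np.float32)); b=cv2.boxPoints(r); print(r,n)
P=np.array([ray(s,u,v,30) for u,v in b]); print(np.round(P))
# strips: reddish-dark
for x0,x1 in((225,262),(310,350)):
    m=(hsv[...,2]<95).astype(np.uint8); m[:155]=0;m[250:]=0;m[:,:x0]=0;m[:,x1:]=0
    n,l,st,_=cv2.connectedComponentsWithStats(m)
    for k in range(1,n):
        if st[k,4]>20:
            ys,xs=np.nonzero(l==k); bb=cv2.boxPoints(cv2.minAreaRect(np.c_[xs,ys].astype(np.float32)))
            print('strip',st[k],[np.round(ray(s,u,v,10)[:2]).tolist() for u,v in bb])
E
```

```text
((284.638671875, 150.5186309814453), (12.461383819580078, 183.09226989746094), 84.07542419433594) 3
[[ 737.  291.   30.]
 [ 798. -305.   30.]
 [ 756. -308.   30.]
 [ 696.  286.   30.]]
strip [239 189  17  40 430] [[621.0, 146.0], [626.0, 95.0], [498.0, 82.0], [494.0, 133.0]]
strip [331 177  14  38 315] [[662.0, -158.0], [664.0, -197.0], [542.0, -202.0], [539.0, -164.0]]
```

step_arm(
  steps=[
    [[273, -230, 0], [0, 0, -0.67], 60],
    [[273, -230, 0], [0, 0, -0.67], 60],
    [[273, -230, 0], [0, 0, -0.67], 60],
    [[273, -230, 0], [0, 0, -0.67], 60],
    [[547, -459, 0], [0, 0, -1.346], 60],
    [[547, -459, 0], [0, 0, -1.346], 60],
    [[547, -459, 0], [0, 0, -1.346], 60],
    [[547, -459, 0], [0, 0, -1.346], 60],
    [[547, -459, 0], [0, 0, -1.346], 60],
    [[547, -459, 0], [0, 0, -1.346], 60],
  ],
)

```text
t: 1.9
tcp_pos: [468.8, -186.6, 256.0]
tcp_rot: [2.1, 2.335, 0.0]
force: [1.1, -0.3, 0.2]
gripper_width: 60.1
grip_force: 0.0
```

```bash
python3 -c "
from h import *; state(); print(np.round(ctrl.observe()['joints'],2))"
```

```text
1.9 [ 468.8 -186.6  256. ] [2.1   2.335 0.   ] [ 1.1 -0.3  0.2] 60.14964015404921
[[-0.105, 0.994, 0.001], [0.994, 0.105, -0.001], [-0.001, 0.001, -1.0]]
[ 0.68  0.33 -0.47  1.9   0.18  0.96  0.23]
```

step_arm(
  steps=[
    [[169, 128, 0], [0, 0, 0], 60],
    [[169, 128, 0], [0, 0, 0], 60],
    [[169, 128, 0], [0, 0, 0], 60],
    [[169, 128, 30], [0, 0, 0], 60],
    [[169, 128, 147], [0, 0, 0], 60],
    [[169, 128, 147], [0, 0, 0], 60],
    [[169, 128, 147], [0, 0, 0], 60],
    [[169, 128, 147], [0, 0, 0], 60],
    [[169, 128, 147], [0, 0, 0], 60],
  ],
)

```text
t: 2.8
tcp_pos: [578.6, -7.0, 109.3]
tcp_rot: [2.105, 2.332, 0.0]
force: [0.9, -0.5, 0.4]
gripper_width: 60.2
grip_force: 0.0
```

```bash
python3 - <<'E'
from h import *
state(); s=snap('side'); f=s['frame'][80:330,150:400]; cv2.imwrite('pics/s1.png',cv2.resize(f,None,fx=2.2,fy=2.2,interpolation=cv2.INTER_CUBIC))
for l in ('crate_a','crate_b'): find(s,'side',l)
E
```

```text
2.8 [578.6  -7.  109.3] [2.105 2.332 0.   ] [ 0.9 -0.5  0.4] 60.15349053340814
[[-0.102, 0.995, 0.0], [0.995, 0.102, 0.0], [0.0, 0.0, -1.0]]
side mark_of crate_a [540. 194.  -5.] 0.78
side mark_of crate_a [587. -90.   2.] 0.59
side mark_of crate_b [540. 194.  -5.] 0.78
side mark_of crate_b [587. -90.   2.] 0.59
```

View pics/s1.png

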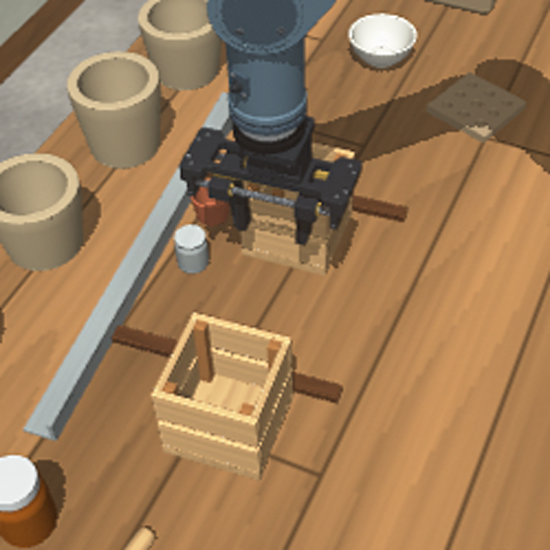

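step_arm(
  steps=[
    [[-15, 0, 0], [0, 0, 0], 60],
    [[-23, 0, 0], [0, 0, 0], 60],
    [[-30, 0, 0], [0, 0, 0], 60],
    [[-36, 0, 0], [0, 0, 0], 60],
    [[-42, 0, -2], [0, 0, 0], 60],
    [[-48, 0, -4], [0, 0, 0], 60],
    [[-54, 0, -7], [0, 0, 0], 60],
    [[-60, 0, -10], [0, 0, 0], 60],
  ],
)

```text
t: 3.75
tcp_pos: [583.2, -46.6, 123.6]
tcp_rot: [-2.084, -2.328, -0.025]
force: [-20.9, 47.1, 47.7]
gripper_width: 60.0
grip_force: 27.4
```

```bash
python3 - <<'E'
from h import *
state(); s=snap('side'); f=s['frame'][80:330,150:400]; cv2.imwrite('pics/s2.png',cv2.resize(f,None,fx=2.2,fy=2.2,interpolation=cv2.INTER_CUBIC))
E
```

```text
3.75 [583.2 -46.6 123.6] [-2.084 -2.328 -0.025] [-20.9  47.1  47.7] 59.95165777377146
[[-0.11, 0.994, -0.002], [0.994, 0.11, 0.023], [0.023, 0.001, -1.0]]
```

View pics/s2.png

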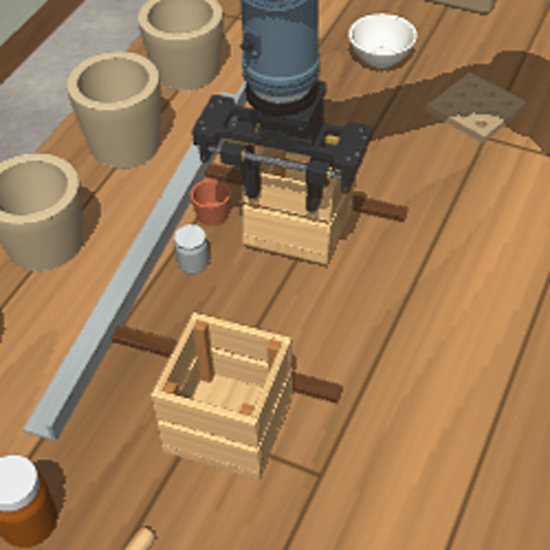

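step_arm(
  steps=[
    [[18, 0, -6], [0, 0, 0], 60],
    [[10, 0, -13], [0, 0, 0], 60],
    [[0, 0, -20], [0, 0, 0], 60],
    [[-10, 0, -26], [0, 0, 0], 60],
    [[-20, 0, -31], [0, 0, 0], 60],
    [[-30, 0, -35], [0, 0, 0], 60],
  ],
)

```text
t: 4.4
tcp_pos: [588.6, -93.1, 157.6]
tcp_rot: [-2.103, -2.333, -0.008]
force: [-6.6, 10.4, 24.7]
gripper_width: 59.7
grip_force: 10.7
```

step_arm(
  steps=[
    [[-9, 0, -6], [0, 0, 0], 60],
    [[-18, 0, -10], [0, 0, 0], 60],
    [[-27, 0, -13], [0, 0, 0], 60],
    [[-36, 0, -15], [0, 0, 0], 60],
    [[-45, 0, -16], [0, 0, 0], 60],
    [[-54, 0, -16], [0, 0, 0], 60],
    [[-54, 0, -16], [0, 0, 0], 60],
    [[-54, 0, -16], [0, 0, 0], 60],
  ],
)

```text
t: 5.2
tcp_pos: [592.7, -150.2, 169.4]
tcp_rot: [-2.105, -2.331, 0.0]
force: [-0.6, -0.1, 0.3]
gripper_width: 60.1
grip_force: 0.1
```

```bash
python3 - <<'E'
from h import *
state(); s=snap('side'); f=s['frame'][80:330,150:400]; cv2.imwrite('pics/s3.png',cv2.resize(f,None,fx=2.2,fy=2.2,interpolation=cv2.INTER_CUBIC))
for l in ('crate_a','stamp'): find(s,'side',l)
E
```

```text
5.2 [ 592.7 -150.2  169.4] [-2.105 -2.331  0.   ] [-0.6 -0.1  0.3] 60.056219241651995
[[-0.102, 0.995, -0.001], [0.995, 0.102, 0.0], [0.0, -0.001, -1.0]]
side mark_of crate_a [ 590. -105.   46.] 0.87
side mark_of crate_a [541. 196.  -4.] 0.57
side mark_of stamp [544. 198.   5.] 0.61
```

View pics/s3.png

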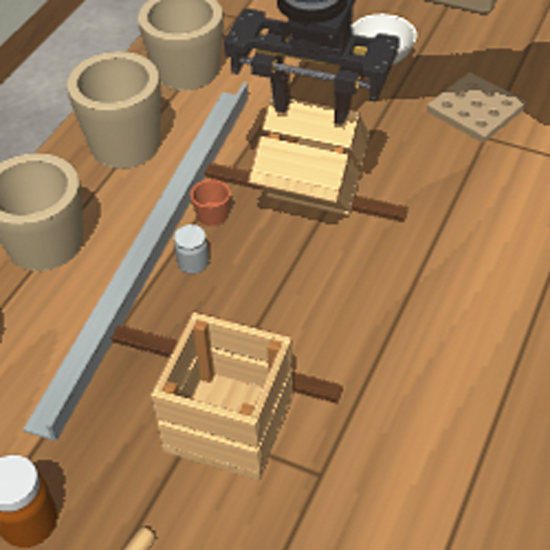

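step_arm(
  steps=[
    [[0, 0, 0], [0, 0, 0], 60],
    [[0, 0, 0], [0, 0, 0], 60],
    [[0, 0, 0], [0, 0, 0], 60],
    [[0, 0, 0], [0, 0, 0], 60],
    [[0, 0, 0], [0, 0, 0], 60],
  ],
)

```text
t: 5.85
tcp_pos: [592.9, -150.2, 169.7]
tcp_rot: [2.105, 2.332, 0.0]
force: [-0.4, 0.5, 0.4]
gripper_width: 59.9
grip_force: 0.1
```

```bash
python3 - <<'E'
from h import *
state(); s=snap('side'); f=s['frame'][80:330,150:400]; cv2.imwrite('pics/s4.png',cv2.resize(f,None,fx=2.2,fy=2.2,interpolation=cv2.INTER_CUBIC))
for l in ('crate_a','stamp','crate_a_left','crate_a_right'): find(s,'side',l)
E
```

```text
5.85 [ 592.9 -150.2  169.7] [2.105 2.332 0.   ] [-0.4  0.5  0.4] 59.8716786035764
[[-0.102, 0.995, 0.0], [0.995, 0.102, -0.0], [-0.0, 0.0, -1.0]]
side mark_of crate_a [ 592. -108.   45.] 0.95
side mark_of crate_a [537. 197.  -2.] 0.74
side mark_of stamp [541. 196.   5.] 0.74
side mark_of crate_a_left [672. 385.  -0.] 0.67
side mark_of crate_a_left [533. 254.   4.] 0.65
side mark_of crate_a_right [542. 143.  -0.] 0.79
```

View pics/s4.png

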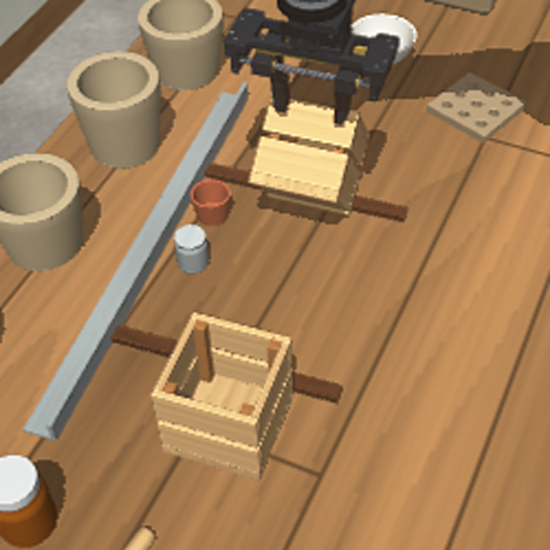

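step_arm(
  steps=[
    [[-10, 0, -1], [0, 0, 0], 60],
    [[-20, 0, -1], [0, 0, 0], 60],
    [[-30, 0, 0], [0, 0, 0], 60],
    [[-40, 0, 0], [0, 0, 0], 60],
    [[-40, 0, 0], [0, 0, 0], 60],
    [[-40, 0, 0], [0, 0, 0], 60],
    [[-40, 0, 0], [0, 0, 0], 60],
    [[-40, 0, 0], [0, 0, 0], 60],
  ],
)

```text
t: 6.9
tcp_pos: [597.0, -189.3, 169.8]
tcp_rot: [-2.104, -2.333, -0.0]
force: [0.3, -0.1, 0.1]
gripper_width: 60.0
grip_force: 0.0
```

```bash
python3 - <<'E'
from h import *
s=snap('side')
for l in ('crate_a','stamp','crate_a_left','crate_a_right'): find(s,'side',l)
E
```

```text
side mark_of crate_a [535. 196.  -6.] 0.91
side mark_of crate_a [ 593. -138.   67.] 0.69
side mark_of stamp [543. 194.   5.] 0.61
side mark_of crate_a_left [532. 251.   0.] 0.66
side mark_of crate_a_right [540. 144.  -1.] 0.79
```

step_arm(
  steps=[
    [[467, -16, -20], [0, 0, 0], 60],
    [[467, -16, -20], [0, 0, 0], 60],
    [[467, -16, -20], [0, 0, 0], 60],
    [[467, -16, -20], [0, 0, 0], 60],
    [[467, -16, -20], [0, 0, 0], 60],
    [[467, -16, -20], [0, 0, 0], 60],
    [[467, -16, -20], [0, 0, 0], 60],
    [[467, -16, -20], [0, 0, 0], 60],
    [[467, -16, -20], [0, 0, 0], 60],
    [[467, -16, -20], [0, 0, 0], 60],
  ],
)

```text
t: 8.15
tcp_pos: [531.1, 279.7, 190.5]
tcp_rot: [-2.095, -2.337, -0.005]
force: [-0.9, -0.1, -0.3]
gripper_width: 59.9
grip_force: 0.0
```

```bash
python3 -c "
from h import *; state()"
```

```text
8.15 [531.1 279.7 190.5] [-2.095 -2.337 -0.005] [-0.9 -0.1 -0.3] 59.88485947796051
[[-0.109, 0.994, -0.0], [0.994, 0.109, 0.004], [0.004, 0.0, -1.0]]
```

step_arm(
  steps=[
    [[0, 0, 40], [0, 0, 0], 60],
    [[0, 0, 78], [0, 0, 0], 60],
    [[0, 0, 78], [0, 0, 0], 60],
    [[0, 0, 78], [0, 0, 0], 60],
    [[0, 0, 78], [0, 0, 0], 60],
  ],
)

```text
t: 8.65
tcp_pos: [534.7, 273.4, 113.7]
tcp_rot: [2.105, 2.33, 0.004]
force: [1.1, -0.3, 0.3]
gripper_width: 60.0
grip_force: 0.0
```

```bash
python3 -c "
from h import *; state()"
```

```text
8.65 [534.7 273.4 113.7] [2.105 2.33  0.004] [ 1.1 -0.3  0.3] 60.0024615138922
[[-0.101, 0.995, 0.003], [0.995, 0.101, 0.001], [0.001, 0.003, -1.0]]
```

step_arm(
  steps=[
    [[-10, 0, 0], [0, 0, 0], 60],
    [[-18, 0, -2], [0, 0, 0], 60],
    [[-27, 0, -10], [0, 0, 0], 60],
    [[-36, 0, -19], [0, 0, 0], 60],
    [[-46, 0, -27], [0, 0, 0], 60],
    [[-57, 0, -34], [0, 0, 0], 60],
    [[-57, 0, -34], [0, 0, 0], 60],
  ],
)

```text
t: 9.35
tcp_pos: [540.3, 214.4, 147.3]
tcp_rot: [2.107, 2.328, 0.002]
force: [-0.6, 4.2, 3.8]
gripper_width: 60.1
grip_force: 2.4
```

Gentle contact forces; I continue the arc.

step_arm(
  steps=[
    [[-11, 0, -6], [0, 0, 0], 60],
    [[-22, 0, -10], [0, 0, 0], 60],
    [[-33, 0, -14], [0, 0, 0], 60],
    [[-44, 0, -16], [0, 0, 0], 60],
    [[-55, 0, -17], [0, 0, 0], 60],
    [[-66, 0, -17], [0, 0, 0], 60],
    [[-77, 0, -17], [0, 0, 0], 60],
    [[-88, 0, -16], [0, 0, 0], 60],
    [[-96, 0, -16], [0, 0, 0], 60],
  ],
)

```text
t: 10.25
tcp_pos: [549.1, 118.0, 161.7]
tcp_rot: [2.107, 2.329, -0.003]
force: [0.5, -0.2, 0.5]
gripper_width: 59.9
grip_force: 0.0
```

step_arm(
  steps=[
    [[0, 0, 0], [0, 0, 0], 60],
    [[0, 0, 0], [0, 0, 0], 60],
    [[0, 0, 0], [0, 0, 0], 60],
    [[0, 0, 0], [0, 0, 0], 60],
    [[0, 0, 0], [0, 0, 0], 60],
  ],
)

```text
t: 10.75
tcp_pos: [548.8, 121.1, 161.6]
tcp_rot: [-2.104, -2.332, 0.0]
force: [-0.3, 0.0, 0.1]
gripper_width: 60.2
grip_force: 0.0
```

```bash
python3 - <<'E'
from h import *
state()
for c in ('side','top'):
    s=snap(c); 
    for l in ('crate_a','stamp','crate_a_left','crate_a_right'): find(s,c,l)
    if c=='side': f=s['frame'][80:330,150:400]; cv2.imwrite('pics/s5.png',cv2.resize(f,None,fx=2.2,fy=2.2,interpolation=cv2.INTER_CUBIC))
E
```

```text
10.75 [548.8 121.1 161.6] [-2.104 -2.332  0.   ] [-0.3  0.   0.1] 60.21842825184531
[[-0.103, 0.995, -0.0], [0.995, 0.103, 0.0], [0.0, -0.0, -1.0]]
side mark_of crate_a [539. 145.  63.] 0.57
side mark_of crate_a [ 593. -144.   69.] 0.55
side mark_of stamp [545. 143.  69.] 0.63
side mark_of crate_a_right [542. 150.  12.] 0.98
top mark_of crate_a [ 596. -150.   68.] 0.85
top mark_of crate_a_left [ 619. -474.   -1.] 0.71
```

View pics/s5.png

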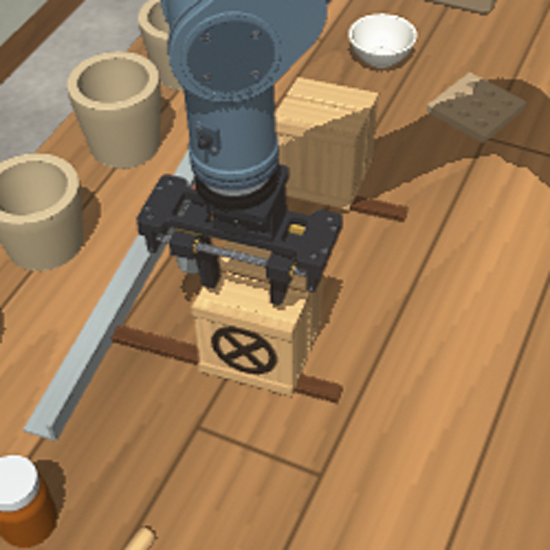

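step_arm(
  steps=[
    [[-25, -89, -30], [0, 0, 0.1], 60],
    [[-25, -89, -30], [0, 0, 1.571], 60],
    [[-25, -89, -30], [0, 0, 1.571], 60],
    [[-25, -89, -30], [0, 0, 1.571], 60],
    [[-25, -89, -30], [0, 0, 1.571], 60],
    [[-25, -89, -30], [0, 0, 1.571], 60],
    [[-25, -89, -30], [0, 0, 1.571], 60],
    [[-25, -89, -30], [0, 0, 1.571], 60],
    [[-25, -89, -30], [0, 0, 1.571], 60],
    [[-25, -89, -30], [0, 0, 1.571], 60],
  ],
)

```text
t: 12.25
tcp_pos: [463.1, 86.8, 191.8]
tcp_rot: [-3.123, -0.34, -0.0]
force: [-0.5, -0.1, 0.7]
gripper_width: 59.9
grip_force: 0.0
```

```bash
python3 -c "
from h import *; state(); print(np.round(ctrl.observe()['joints'],2))
s=snap('top')
for l in ('crate_a','stamp','crate_a_left','crate_a_right'): find(s,'top',l)"
```

```text
12.25 [463.1  86.8 191.8] [-3.123 -0.34  -0.   ] [-0.5 -0.1  0.7] 59.87044698629178
[[0.977, 0.215, 0.0], [0.215, -0.977, 0.0], [0.0, -0.0, -1.0]]
[-0.08  0.34 -0.24  2.04  0.12  0.77 -1.74]
top mark_of crate_a [548. 135.  67.] 0.83
top mark_of crate_a [543. 148.  13.] 0.72
top mark_of crate_a [ 595. -146.   68.] 0.67
top mark_of stamp [544. 132.  67.] 0.64
top mark_of stamp [548. 129. 122.] 0.2
top mark_of crate_a_left [551. 131. 121.] 0.59
top mark_of crate_a_left [543. 142.  15.] 0.46
top mark_of crate_a_right [542. 148.  17.] 0.62
top mark_of crate_a_right [ 593. -145.   67.] 0.15
```

step_arm(
  steps=[
    [[0, 0, 40], [0, 0, 0.115], 60],
    [[0, 0, 80], [0, 0, 0.115], 60],
    [[0, 0, 105], [0, 0, 0.115], 60],
    [[0, 0, 105], [0, 0, 0.115], 60],
    [[0, 0, 105], [0, 0, 0.115], 60],
  ],
)

```text
t: 13.0
tcp_pos: [463.2, 86.9, 87.0]
tcp_rot: [-3.137, -0.172, 0.001]
force: [0.3, -0.1, 0.0]
gripper_width: 60.1
grip_force: 0.0
```

```bash
python3 -c "
from h import *; state()"
```

```text
13.0 [463.2  86.9  87. ] [-3.137e+00 -1.720e-01  1.000e-03] [ 0.3 -0.1  0. ] 60.101972424798845
[[0.994, 0.109, -0.0], [0.109, -0.994, 0.0], [-0.0, -0.0, -1.0]]
```

step_arm(
  steps=[
    [[15, 0, 0], [0, 0, 0], 60],
    [[22, 0, 0], [0, 0, 0], 60],
    [[29, 0, 0], [0, 0, 0], 60],
    [[36, 0, 0], [0, 0, 0], 60],
    [[43, 0, 0], [0, 0, 0], 60],
    [[50, 0, 0], [0, 0, 0], 60],
    [[57, 0, 0], [0, 0, 0], 60],
    [[64, 0, 0], [0, 0, 0], 60],
    [[71, 0, 0], [0, 0, 0], 60],
    [[78, 0, 0], [0, 0, 0], 60],
  ],
)

```text
t: 14.0
tcp_pos: [539.7, 94.6, 87.5]
tcp_rot: [3.136, 0.169, -0.004]
force: [-5.6, -0.9, 4.6]
gripper_width: 59.7
grip_force: 2.8
```

```bash
python3 - <<'E'
from h import *
state()
s=snap('side'); f=s['frame'][80:330,150:400]; cv2.imwrite('pics/s6.png',cv2.resize(f,None,fx=2.2,fy=2.2,interpolation=cv2.INTER_CUBIC))
for l in ('crate_a','stamp','crate_a_left','crate_a_right'): find(s,'side',l)
E
```

```text
14.0 [539.7  94.6  87.5] [ 3.136  0.169 -0.004] [-5.6 -0.9  4.6] 59.73567451061395
[[0.994, 0.108, -0.002], [0.108, -0.994, -0.001], [-0.002, 0.001, -1.0]]
side mark_of crate_a [600. 145.  65.] 0.98
side mark_of crate_a [ 597. -143.   72.] 0.93
side mark_of stamp [601. 144.  70.] 0.83
side mark_of stamp [599. 147.  66.] 0.72
side mark_of stamp [ 593. -145.   72.] 0.7
side mark_of crate_a_left [599. 142. 122.] 0.79
side mark_of crate_a_right [597. 153.  14.] 0.74
side mark_of crate_a_right [ 455. -416.   -2.] 0.62
```

View pics/s6.png

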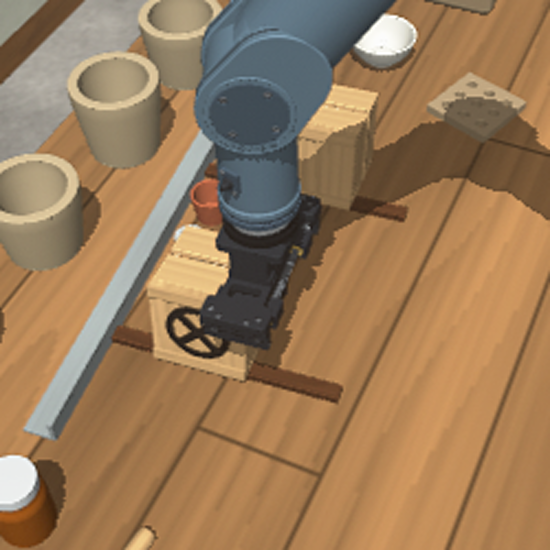

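step_arm(
  steps=[
    [[7, 0, 0], [0, 0, 0], 60],
    [[14, 0, 0], [0, 0, 0], 60],
    [[21, 0, 0], [0, 0, 0], 60],
    [[28, 0, 0], [0, 0, 0], 60],
    [[34, 0, 0], [0, 0, 0], 60],
    [[39, 0, 0], [0, 0, 0], 60],
    [[43, 0, 0], [0, 0, 0], 60],
    [[47, 0, 0], [0, 0, 0], 60],
  ],
)

```text
t: 15.05
tcp_pos: [586.1, 99.8, 86.8]
tcp_rot: [3.136, 0.169, -0.005]
force: [-5.7, -1.8, 4.7]
gripper_width: 59.8
grip_force: 3.1
```

step_arm(
  steps=[
    [[3, 0, 0], [0, 0, 0], 60],
    [[6, 0, 0], [0, 0, 0], 60],
  ],
)

```text
t: 15.25
tcp_pos: [592.0, 100.5, 86.7]
tcp_rot: [3.136, 0.169, -0.005]
force: [-5.4, -2.1, 4.8]
gripper_width: 59.8
grip_force: 3.1
```

step_arm(
  steps=[
    [[3, 0, 0], [0, 0, 0], 60],
    [[5, 0, 0], [0, 0, 0], 60],
  ],
)

```text
t: 15.45
tcp_pos: [597.1, 101.1, 86.8]
tcp_rot: [3.136, 0.169, -0.004]
force: [-5.6, -1.7, 4.9]
gripper_width: 60.2
grip_force: 2.9
```

```bash
python3 - <<'E'
from h import *
s=snap('side')
for l in ('crate_a','stamp','crate_a_left','crate_a_right'): find(s,'side',l,n=2)
find(s,'side','tin',n=1)
E
```

```text
side mark_of crate_a [ 593. -143.   70.] 0.97
side mark_of crate_a [658. 152.  64.] 0.94
side mark_of stamp [661. 149.  67.] 0.89
side mark_of crate_a_left [657. 151. 126.] 0.75
side mark_of crate_a_right [656. 160.  12.] 0.96
```

step_arm(
  steps=[
    [[3, 0, 0], [0, 0, 0], 60],
    [[5, 0, 0], [0, 0, 0], 60],
  ],
)

```text
t: 15.95
tcp_pos: [599.0, 101.4, 86.5]
tcp_rot: [3.136, 0.167, -0.015]
force: [-22.3, -2.2, 20.8]
gripper_width: 59.9
grip_force: 10.8
```

step_arm(
  steps=[
    [[3, 0, 0], [0, 0, 0], 60],
    [[5, 0, 0], [0, 0, 0], 60],
  ],
)

```text
t: 16.15
tcp_pos: [599.1, 101.4, 86.2]
tcp_rot: [3.134, 0.165, -0.031]
force: [-37.1, -3.6, 33.4]
gripper_width: 60.1
grip_force: 19.5
```

step_arm(
  steps=[
    [[-4, 0, 0], [0, 0, 0], 60],
    [[-8, 0, 0], [0, 0, 0], 60],
    [[-20, 0, 0], [0, 0, 0], 60],
    [[-60, 0, 0], [0, 0, 0], 60],
    [[-100, 0, -60], [0, 0, 0], 60],
    [[-130, 0, -150], [0, 0, 0], 60],
    [[-130, 0, -150], [0, 0, 0], 60],
    [[-130, 0, -150], [0, 0, 0], 60],
    [[-130, 0, -150], [0, 0, 0], 60],
  ],
)

```text
t: 17.05
tcp_pos: [480.7, 89.1, 239.8]
tcp_rot: [-3.136, -0.17, -0.012]
force: [0.7, 0.4, -1.1]
gripper_width: 60.0
grip_force: 0.0
```

```bash
python3 - <<'E'
from h import *
state()
s=snap('side'); 
for l in ('crate_a','stamp','crate_a_left','crate_a_right'): find(s,'side',l,n=2)
s=snap('top'); f=s['frame'][110:270,150:400]; cv2.imwrite('pics/t7.png',cv2.resize(f,None,fx=3,fy=3,interpolation=cv2.INTER_CUBIC))
for l in ('crate_a','tin','cup'): find(s,'top',l,n=2)
E
```

```text
17.05 [480.7  89.1 239.8] [-3.136 -0.17  -0.012] [ 0.7  0.4 -1.1] 60.008435351991324
[[0.994, 0.108, 0.007], [0.108, -0.994, 0.001], [0.008, -0.001, -1.0]]
side mark_of crate_a [659. 151.  64.] 0.59
side mark_of crate_a [ 593. -145.   68.] 0.48
side mark_of stamp [662. 149.  70.] 0.67
side mark_of crate_a_left [655. 153.  65.] 0.7
side mark_of crate_a_left [659. 148. 125.] 0.66
side mark_of crate_a_right [655. 160.  12.] 0.79
top mark_of crate_a [ 596. -147.   67.] 0.98
top mark_of crate_a [663. 149.  65.] 0.6
top mark_of tin [690.   5.  -2.] 0.44
top mark_of cup [699. -82.  -1.] 0.76
```

View pics/t7.png

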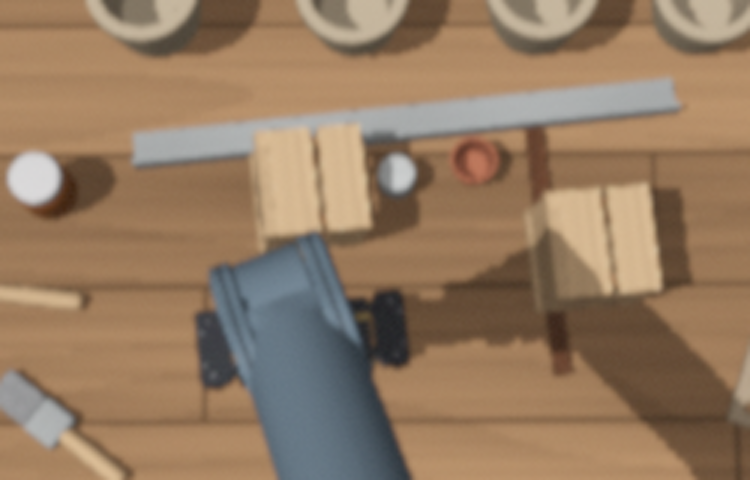

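The stamped crate (313,180) lies square against the rail. The tin (397,173) and cup (477,160) haven't moved, and the other crate (597,245) lies well short of the rail.

```bash
python3 -c "
from bench import ctrl; print(ctrl.hand_in())"
```

```text
the job is handed in; nothing more can be done
None
```

I handed the job in at about 17 s, but the hand-in returned no verdict: both crates lie on their right sides, the stamped one square against the rail and the other about 95 mm short of it, with the tin and cup not moved (other bystanders not re-measured).

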